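# Tap the drill jig's pins home in order

### The arm

A 6-joint arm with a two-finger parallel gripper is mounted at the origin on a cart in front of the work surface, level with it; the furniture and walls round the work are solid. World frame = base frame: x ahead of the robot, y to its left, z up, the work surface at z = 0. Lengths are in m, angles in rad, forces in N, time in s.
With the tool pointing down it reaches from about 0.225 to 0.875 m from the base axis. Payload 3.4 kg.
Tool frame: the origin (TCP) lies between the finger pads; the fingertips stand 11 mm ahead of it and the grasp point (between the pads) lies 8 mm behind it; z points along the fingers, y is the direction in which the jaws open and shut (so a half turn about z gives the same grasp; the last joint's range is limited). The gripper opens to 85 mm and grips with 20 to 120 N. Pads are 22 mm wide; open, the fingers measure 114 mm over their backs; the gripper's body (76 mm by 85 mm) begins 54 mm behind the grasp point. The pads swing forward as they close: fully open they stand 13 mm farther back than shut.
Start: joints at [1.189, 0.276, 1.505, -0, 1.361, -0.121], TCP at [0.148, 0.556, 0.242] pointing down, gripper open.
Joint ranges: [-2.89, 2.89], [-0.75, 2.08], [0.22, 2.7], [-1.18, 4.32], [0.11, 2.71], [-2.7, 2.7]. Speed limits (rad/s): [2.57, 2.57, 3.14, 3.14, 3.14, 3.14].

### API

Orientations are given as a unit quaternion [w, x, y, z].
In Python, from rig import manip gives the robot as it stands. The module is installed in compiled form; this text tells all that it offers.
- The arm moves only by the tool move_arm, never from a script. Its argument "series" is a list that holds one entry, the list of rows, each a list of 7 numbers: the shift along the world's x, y, z in m, then the turn, a rotation vector about the world's x, y, z in rad, then the finger opening in m, from 0 to 0.0854. A call has 1 to 20 rows; each row shifts and turns the commanded pose from where the row before left it; what a row does not reach is not made up. A row lasts 1/12 s, in which the tool goes at most 41.7 mm and 7.16 degrees, less where a joint would pass 70% of its speed; a pose out of reach is approached as far as the arm can. A call with a gripper value outside its range is refused whole. The fingers move at their own pace and stop on an object; "newtons" is the grip in N (left out, the last holds). Time passes only in rows, so rows that do not move let the fingers close. It gives the time, the measured TCP pose, the force and the opening at its end, in the units of the state.
- manip.get_state(): the state, without advancing time (a new reading comes with each control period).
- manip.get_image(name): name is "scene" or "top"; returns a dict with "color" (400x640x3 uint8, red, green, blue), "fx", "fy", "cx", "cy" (pixels), "k1" (the pictures are not rectified: a ray, as slopes to the right and down, at radius r is drawn at 1 + k1 r^2 times it, then the intrinsics apply), "R" (3x3) and "t" (3): a world point X has camera coordinates R X + t. Camera axes: x right, y down, z forward; pixel columns grow to the right and rows downward; lengths in m; the calibration is good to about 2 mm. A picture is of the moment at which its call begins. There is no depth.
- manip.sign_off(): hands the job in, once; it reports no verdict.
The state is a dict: "clock": time; "qpos": joint angles; "qd": joint speeds; "effort": joint torques, N m; "position": TCP position; "ee_rot": TCP orientation; "contact_force": force on the tool from outside, world axes, zero at the start; "moment": the same for the moment, N m; "width": finger opening in m.
Only numpy, scipy, OpenCV 4.12 (cv2) and the standard library are available. Lean on these libraries where they do the work, as an engineer would, in place of code of your own. Each camera call takes 0.05 s, during which the arm holds its last target.

### The job

Make the drill jig ready: with a fingertip, lightly tap its three standing pins down until each head sits on the block - first the square-headed pin, then the round-headed one, then the bar-headed one - and touch none of them before the one ahead of it is home. Only push, gently: do not pull a pin up, and leave the tin, spanner, wing nut and the other things round the jig where they are.

Things in the scene. Friction and masses are not known exactly. Their poses are not given: they have to be found in the camera images.
- jig: drill jig fixed to the bench: a dark steel block 52 x 188 mm, its top 36 mm above the bench, on a dark steel foot plate 66 x 212 mm. Origin at the centre of the underside; its y axis runs along the length, z up. Three steel pins stand up out of it in a row along its y axis, at -65, 0 and +65 mm; which pin stands at which place varies. Between them lie two flat brass drill bushes with black holes (a thin flat brass rim also surrounds each shank).
- square_pin_top (a point): pin with a flat square head, 28 x 28 x 8 mm, on a 12 mm shank; at joint value 0 the top of the head is 58 mm above the bench and its underside 14 mm above the block; fully down the top is 44 mm above the bench. The pin slides straight up and down in its bush with even friction (about 4 N to push it down, no spring) and stays where it is left. The point is the centre of the top of its head; its z axis points up.
- square_pin (a joint): how far the square-headed pin is pushed down, in m: 0 to 0.003 at the start; at 0.014 its head rests on the block (stop); smaller values are higher, down to -0.012 if it is pulled up.
- round_pin_top (a point): pin with a round button head, 26 mm across and 8 mm thick with a bevelled top (flat middle 18 mm across), on a 12 mm shank; same heights as the square-headed pin (top 58 mm above the bench at joint value 0, 44 mm fully down). The pin slides straight up and down in its bush with even friction (about 4 N to push it down, no spring) and stays where it is left. The point is the centre of the top of its head; its z axis points up.
- round_pin (a joint): how far the round-headed pin is pushed down, in m: 0 to 0.003 at the start; at 0.014 its head rests on the block (stop); smaller values are higher, down to -0.012 if it is pulled up.
- bar_pin_top (a point): pin with a narrow bar as its head, 42 mm long across the jig (jig's x axis), 11 mm wide, 8 mm thick, on a 12 mm shank; same heights as the square-headed pin (top 58 mm above the bench at joint value 0, 44 mm fully down). The pin slides straight up and down in its bush with even friction (about 4 N to push it down, no spring) and stays where it is left. The point is the centre of the top of its head; its z axis points up.
- bar_pin (a joint): how far the bar-headed pin is pushed down, in m: 0 to 0.003 at the start; at 0.014 its head rests on the block (stop); smaller values are higher, down to -0.012 if it is pulled up.
- brass_tin: bystander: loose open brass tin, 58 mm across, 39 mm high, beside the +y end of the jig; origin at the centre of its underside.
- small_spanner: bystander: loose dark spanner lying behind the jig, 28 x 149 x 5 mm, long axis y; origin at the centre of its underside.
- wing_nut: bystander: loose dark wing nut behind the jig, 20 x 42 x 19 mm; origin at the centre of its underside.

How it is judged:
By the outcome, as a careful person would: the job done as asked, in the order asked, and still so for the second after the job is handed in, with the robot touching nothing.
It also fails if it takes over 42 s, if anything falls off the work surface, if the arm or the gripper's body presses on something with over 40 N, if the wrist force passes 120 N, or if a joint passes its speed limit or range.

## Working session

There is one attempt and no reset: what is moved stays moved. The work goes in short steps, Python scripts to look and compute and a tool call to move; the robot and the scene stay as the last step left them, time stands still between calls to the robot, and variables do not carry over. Pictures are saved under pics/ and viewed, and the job is handed in when it is done.

Besides the shell and the picture viewer there is one more tool, called after "Call:" as name(argument=value, ...), one argument or row to a line, values as JSON. move_arm: Moves the arm, as the interface text tells. Its arguments: {"type":"object","properties":{"series":{"type":"array"},"newtons":{"type":"number"}},"required":["series"]}

```bash
mkdir -p pics
cat > h.py <<'E'
from rig import manip
import numpy as np, cv2
def snap(n,f):
    d=manip.get_image(n); cv2.imwrite(f'pics/{f}.png',cv2.cvtColor(d['color'],cv2.COLOR_RGB2BGR)); return d
def ray(d,u,v):
    K=np.array([[d['fx'],0,d['cx']],[0,d['fy'],d['cy']],[0,0,1]])
    x,y=(u-d['cx'])/d['fx'],(v-d['cy'])/d['fy']
    a,b=x,y
    for _ in range(20):
        s=1+d['k1']*(a*a+b*b); a,b=x/s,y/s
    R=np.array(d['R']);t=np.array(d['t'])
    return -R.T@t, R.T@np.array([a,b,1.])
def onz(d,u,v,z):
    o,r=ray(d,u,v); return o+r*(z-o[2])/r[2]
def proj(d,X):
    p=np.array(d['R'])@np.array(X)+np.array(d['t']); a,b=p[:2]/p[2]; s=1+d['k1']*(a*a+b*b)
    return d['fx']*a*s+d['cx'], d['fy']*b*s+d['cy']
E
python3 - <<'E'
from h import *
for n in('scene','top'):
    d=snap(n,n+'0'); print(n,d['fx'],d['k1'],-np.array(d['R']).T@d['t'])
print(manip.get_state())
E
```

```text
scene 499.0043009446459 0.00513907803157581 [ 0.00699886 -0.07096999  0.67436677]
top 382.8651754608914 0.018899846268714233 [0.4650402  0.25273374 0.91700182]
{'clock': 0.1, 'qpos': array([ 1.18901769e+00,  2.76569084e-01,  1.50601343e+00,  5.61344868e-06,
        1.36069032e+00, -1.20979454e-01]), 'qd': array([ 0.00112387, -0.00143804, -0.00352087, -0.0005158 , -0.00030434,
       -0.00057945]), 'effort': array([ 8.76793838e-04, -4.17703807e+01, -2.46403116e+01, -1.38097598e-04,
        5.86703536e-03, -1.66436678e-06]), 'position': array([0.14808905, 0.5551391 , 0.24150215]), 'ee_rot': array([-2.11621879e-04,  1.30030888e-01,  9.91509588e-01, -8.13002519e-04]), 'contact_force': array([-0.47844268, -0.53862905,  1.11586481]), 'moment': array([ 0.04591476, -0.03208646, -0.04838593]), 'width': 0.08530157569472609}
```

View pics/scene0.png

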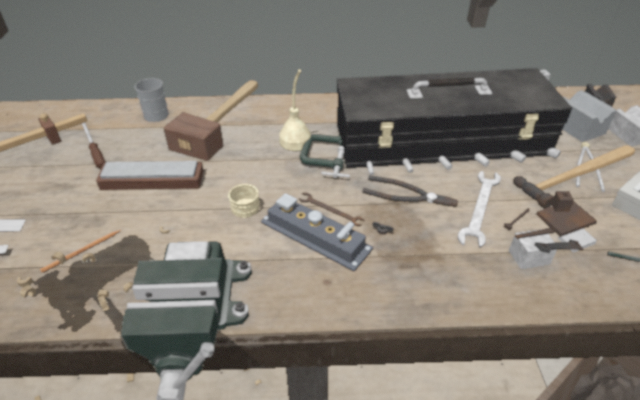

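View pics/top0.png

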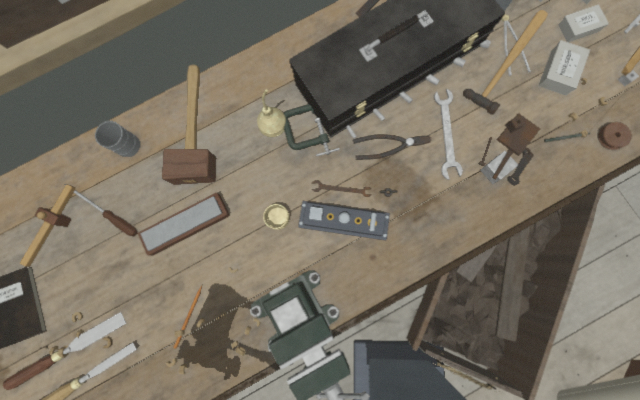

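The scene view shows the jig around (317,230) and the top view around (345,220). The square head is at the left end by the tin, the round one in the middle and the bar at the right end. I'll zoom in on both.

Run:
```python
from h import *
a=cv2.imread('pics/scene0.png')[170:280,220:410]; b=cv2.imread('pics/top0.png')[170:250,250:440]
cv2.imwrite('pics/z1.png',cv2.resize(a,None,fx=4,fy=4,interpolation=cv2.INTER_CUBIC))
cv2.imwrite('pics/z2.png',cv2.resize(b,None,fx=4,fy=4,interpolation=cv2.INTER_CUBIC))
```

```text
(no output)
```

View pics/z1.png

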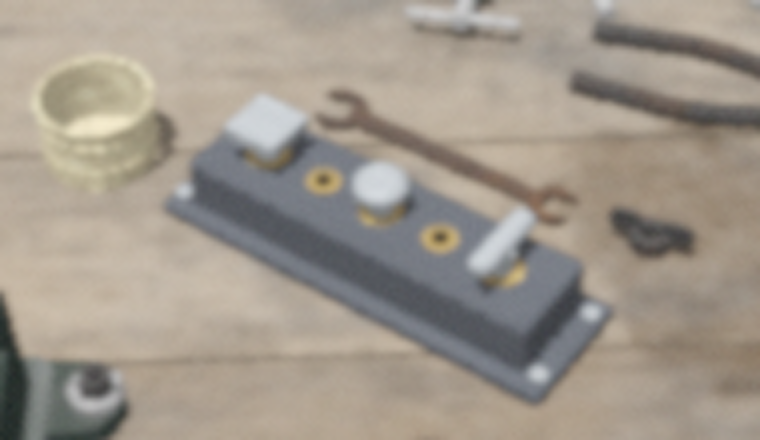

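View pics/z2.png

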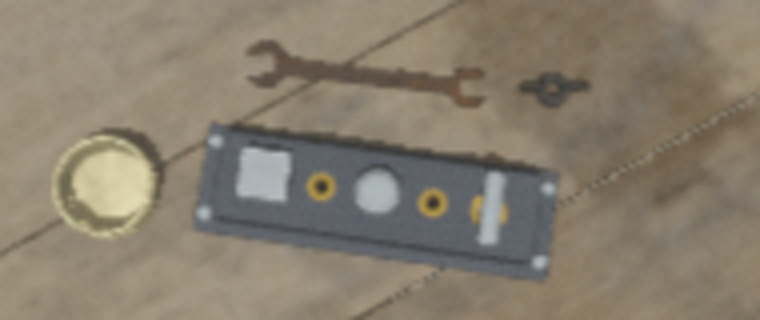

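The zooms show bright heads (top view, roughly): square (316,213.5), round (344,217.5), bar (372.5,222). Next I'll get mask centroids and rays from both views.

```bash
cat >> h.py <<'E'
def heads(d,box,thr=150):
    x0,y0,x1,y1=box; c=d['color'][y0:y1,x0:x1].astype(int)
    hsv=cv2.cvtColor(d['color'][y0:y1,x0:x1],cv2.COLOR_RGB2HSV)
    m=((c.min(2)>thr)&(hsv[...,1]<40)).astype(np.uint8)
    n,l,s,ce=cv2.connectedComponentsWithStats(m)
    return [(s[i,4],ce[i][0]+x0,ce[i][1]+y0) for i in range(1,n) if s[i,4]>25]
E
python3 - <<'E'
from h import *
T=manip.get_image('top');S=manip.get_image('scene')
ht=sorted(heads(T,(298,196,392,242)),key=lambda r:r[1]);hs=sorted(heads(S,(270,188,375,250)),key=lambda r:r[1])
for t in ht: print('T',np.round(t,1),onz(T,t[1],t[2],.057).round(4))
for t in hs: print('S',np.round(t,1),onz(S,t[1],t[2],.057).round(4))
for t,s in zip(ht,hs):
    o1,r1=ray(T,*t[1:]);o2,r2=ray(S,*s[1:])
    A=np.stack([r1,-r2],1);k=np.linalg.lstsq(A,o2-o1,rcond=None)[0]
    print('tri',((o1+k[0]*r1+o2+k[1]*r2)/2).round(4),'gap',np.linalg.norm(o1+k[0]*r1-o2-k[1]*r2).round(4))
for u,v in((321,187),(433,203)): print('bush',onz(T,250+(u-1.5)/4,170+(v-1.5)/4,.036).round(4))
for nm,u,v in(('tin',107,185),('wing',553,88),('spA',262,65),('spB',470,88)): print(nm,onz(T,250+u/4,170+v/4,.02).round(4))
E
```

```text
T [137.  315.2 213. ] [0.583  0.3016 0.057 ]
T [ 71.  343.9 218.1] [0.5724 0.2367 0.057 ]
T [ 60.  372.4 222. ] [0.5646 0.1727 0.057 ]
S [413.  282.6 242.5] [0.4853 0.2522 0.057 ]
S [1095.   317.6  195. ] [0.6189 0.256  0.057 ]
S [378.  330.4 220.6] [0.5693 0.2044 0.057 ]
tri [ 0.5965  0.3165 -0.0794] gap 0.0178
tri [0.5687 0.234  0.1049] gap 0.0085
tri [0.5551 0.1847 0.0814] gap 0.0233
bush [0.5785 0.2687 0.036 ]
bush [0.5701 0.204  0.036 ]
tin [0.5792 0.395  0.02  ]
wing [0.6407 0.1316 0.02  ]
spA [0.6528 0.3045 0.02  ]
spB [0.6401 0.1805 0.02  ]
```

Run:
```python
from h import *
T=manip.get_image('top');S=manip.get_image('scene')
t=[(315.5,213),(343.9,217.5),(372.5,221.8)]
for q,(u,v) in zip(t,[(266,121),(381,183),(502,241)]):
    u,v=220+(u-1.5)/4,170+(v-1.5)/4
    o1,r1=ray(T,*q);o2,r2=ray(S,u,v)
    k=np.linalg.lstsq(np.stack([r1,-r2],1),o2-o1,rcond=None)[0]
    print(onz(T,*q,.057).round(4),onz(S,u,v,.057).round(4),'tri',((o1+k[0]*r1+o2+k[1]*r2)/2).round(4),np.linalg.norm(o1+k[0]*r1-o2-k[1]*r2).round(4))
```

```text
[0.5831 0.301  0.057 ] [0.5801 0.3012 0.057 ] tri [0.5829 0.3019 0.0545] 0.0018
[0.5737 0.2366 0.057 ] [0.5683 0.2348 0.057 ] tri [0.574  0.2371 0.0512] 0.0015
[0.5649 0.1725 0.057 ] [0.5606 0.1716 0.057 ] tri [0.565  0.1727 0.0527] 0.0015
```

Estimates agree within about 5 mm between the views: square (0.582,0.301), round (0.572,0.236), bar (0.563,0.172). The spacing comes out near 65 mm, as it should. Now I'll shut the gripper and travel high.

Call:
move_arm(
  series=[
    [[0.031,-0.018,0,0,0,0,0],[0.031,-0.018,0,0,0,0,0],[0.031,-0.018,0,0,0,0,0],[0.031,-0.018,0,0,0,0,0],[0.031,-0.018,0,0,0,0,0],[0.031,-0.018,0,0,0,0,0],[0.031,-0.018,0,0,0,0,0],[0.031,-0.018,0,0,0,0,0],[0.031,-0.018,0,0,0,0,0],[0.031,-0.018,0,0,0,0,0],[0.031,-0.018,0,0,0,0,0],[0.031,-0.018,0,0,0,0,0],[0.031,-0.018,0,0,0,0,0],[0.031,-0.018,0,0,0,0,0],[0,0,0,0,0,0,0],[0,0,0,0,0,0,0]],
  ],
  newtons=20,
)

```text
clock: 1.63
position: [0.5837, 0.3022, 0.2414]
ee_rot: [-0.001, 0.132, 0.991, -0.0]
contact_force: [-0.7, -0.7, -0.5]
width: -0.0001
```

Now down to tip z≈0.085 (TCP 0.096), then a look.

Call:
move_arm(
  series=[
    [[0,0,-0.03,0,0,0,0],[0,0,-0.03,0,0,0,0],[0,0,-0.03,0,0,0,0],[0,0,-0.03,0,0,0,0],[0,0,-0.02,0,0,0,0],[-0.001,-0.001,-0.005,0,0,0,0],[0,0,0,0,0,0,0]],
  ],
)

```text
clock: 2.22
position: [0.5788, 0.3028, 0.0957]
ee_rot: [-0.002, 0.129, 0.992, -0.001]
contact_force: [0.1, 0.5, -0.1]
width: -0.0002
```

Run:
```python
from h import *
T=snap('top','t1');S=snap('scene','s1');s=manip.get_state();print(s['position'],s['contact_force'])
tip=s['position']-[0,0,.011]; print(tip,proj(T,tip),proj(S,tip))
a=cv2.imread('pics/s1.png')[120:270,220:410]; b=cv2.imread('pics/t1.png')[150:250,250:440]
cv2.imwrite('pics/z3.png',np.vstack([cv2.resize(x,None,fx=f,fy=f,interpolation=cv2.INTER_CUBIC) for x,f in((a,4),)]))
cv2.imwrite('pics/z4.png',cv2.resize(b,None,fx=4,fy=4))
```

```text
[0.58148336 0.30348711 0.09875233] [ 0.50315861 -0.05861215  0.42520613]
[0.58148336 0.30348711 0.08775233] (np.float64(313.6173073603903), np.float64(211.7956615956853)) (np.float64(284.59366454746646), np.float64(186.3900208327129))
```

View pics/z3.png

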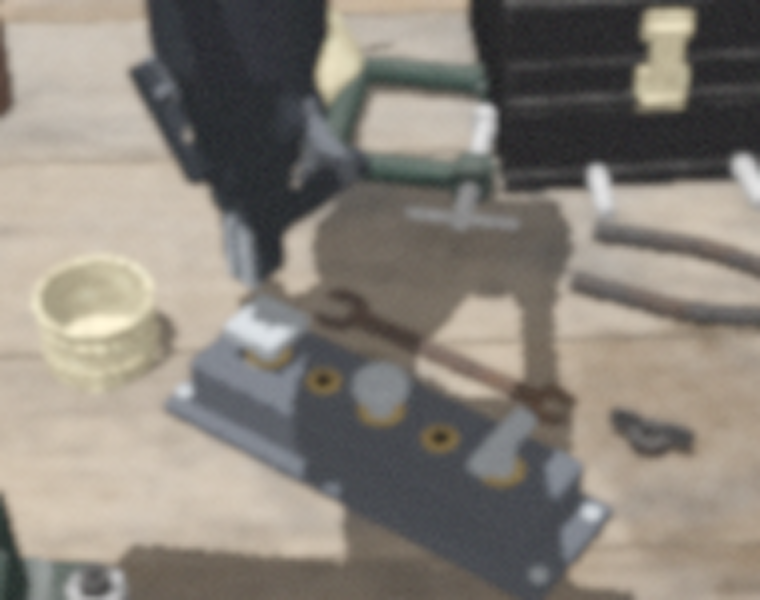

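View pics/z4.png

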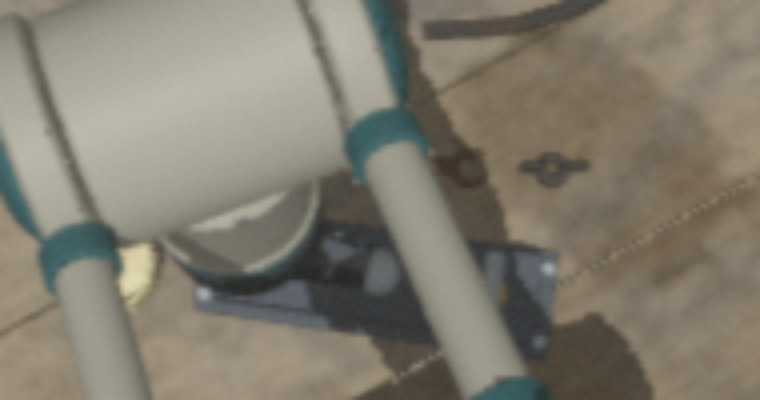

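The scene view shows the closed fingertips over the square head, with the tip around (283,190) full-frame and the head at (286,200). I'm approaching slowly, watching the force.

Call:
move_arm(
  series=[
    [[0,0,-0.008,0,0,0,0],[0,0,-0.008,0,0,0,0],[0,0,-0.005,0,0,0,0],[0,0,-0.002,0,0,0,0],[0,0,0,0,0,0,0]],
  ],
)

```text
clock: 2.73
position: [0.5808, 0.3023, 0.0736]
ee_rot: [-0.001, 0.13, 0.992, -0.0]
contact_force: [0.2, 0.4, -0.5]
width: 0.0001
```

Run:
```python
from h import *
P=[]
for i in range(3):
    S=snap('scene','s2_%d'%i);s=manip.get_state();print(s['position'].round(4),s['contact_force'].round(2))
a=cv2.imread('pics/s2_2.png')[150:270,220:410]
cv2.imwrite('pics/z5.png',cv2.resize(a,None,fx=4,fy=4,interpolation=cv2.INTER_CUBIC))
```

```text
[0.5812 0.3024 0.074 ] [-0.12  0.65  0.14]
[0.5814 0.3025 0.0743] [ 0.71  0.75 -0.12]
[0.5815 0.3026 0.0745] [ 0.3  -1.01 -0.36]
```

View pics/z5.png

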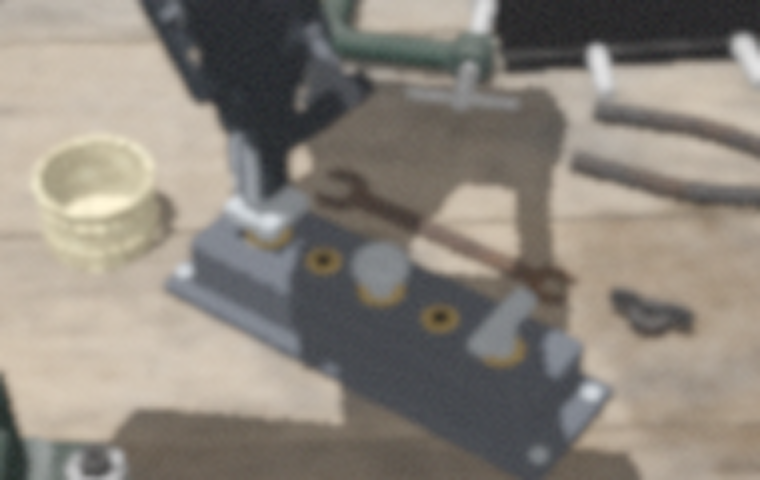

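The tip sits over the middle of the square head, with no contact yet. Continuing in 2 mm rows.

Call:
move_arm(
  series=[
    [[0,0,-0.002,0,0,0,0],[0,0,-0.002,0,0,0,0],[0,0,-0.002,0,0,0,0],[0,0,-0.002,0,0,0,0],[0,0,-0.001,0,0,0,0]],
  ],
)

```text
clock: 3.3
position: [0.5814, 0.3026, 0.0656]
ee_rot: [0.0, 0.13, 0.992, 0.0]
contact_force: [-0.5, -0.9, 4.2]
width: 0.0003
```

Call:
move_arm(
  series=[
    [[0,0,-0.001,0,0,0,0],[0,0,-0.001,0,0,0,0],[0,0,-0.001,0,0,0,0],[0,0,-0.001,0,0,0,0]],
  ],
)

```text
clock: 3.63
position: [0.5814, 0.3026, 0.0614]
ee_rot: [0.0, 0.13, 0.992, 0.0]
contact_force: [-0.7, -1.3, 3.8]
width: 0.0003
```

Call:
move_arm(
  series=[
    [[0,0,-0.001,0,0,0,0],[0,0,-0.001,0,0,0,0],[0,0,-0.001,0,0,0,0],[0,0,-0.001,0,0,0,0],[0,0,-0.0005,0,0,0,0]],
  ],
)

```text
clock: 4.05
position: [0.5814, 0.3026, 0.0567]
ee_rot: [0.0, 0.13, 0.992, 0.0]
contact_force: [-0.1, -0.3, 3.0]
width: 0.0002
```

Call:
move_arm(
  series=[
    [[0,0,-0.0005,0,0,0,0],[0,0,-0.0005,0,0,0,0]],
  ],
)

```text
clock: 4.22
position: [0.5814, 0.3026, 0.0558]
ee_rot: [0.0, 0.13, 0.992, 0.0]
contact_force: [-0.2, 0.3, 3.7]
width: -0.0002
```

Call:
move_arm(
  series=[
    [[0,0,-0.0005,0,0,0,0],[0,0,-0.0005,0,0,0,0]],
  ],
)

```text
clock: 4.38
position: [0.5814, 0.3026, 0.0551]
ee_rot: [0.0, 0.13, 0.992, 0.0]
contact_force: [-0.1, -0.3, 7.5]
width: -0.0003
```

Call:
move_arm(
  series=[
    [[0,0,-0.0005,0,0,0,0]],
  ],
)

```text
clock: 4.47
position: [0.5814, 0.3026, 0.055]
ee_rot: [0.0, 0.13, 0.992, 0.0]
contact_force: [-2.2, -0.3, 11.0]
width: 0.0002
```

The square pin is home: TCP 0.055 means the tip is at 0.044, and force rises to 11 N at the stop. I'm lifting straight up and stepping over to the round pin.

Call:
move_arm(
  series=[
    [[0,0,0.004,0,0,0,0],[0,0,0.012,0,0,0,0],[0,0,0.02,0,0,0,0],[0,0,0,0,0,0,0],[-0.003,-0.022,0,0,0,0,0],[-0.003,-0.022,0,0,0,0,0],[-0.003,-0.021,0,0,0,0,0],[0,0,0,0,0,0,0],[0,0,0,0,0,0,0],[0,0,0,0,0,0,0]],
  ],
)

```text
clock: 5.3
position: [0.5726, 0.2381, 0.0903]
ee_rot: [0.0, 0.13, 0.991, 0.0]
contact_force: [-0.4, 0.7, 0.6]
width: 0.0001
```

Run:
```python
from h import *
S=snap('scene','s3');s=manip.get_state();print(s['position'].round(4),s['contact_force'].round(2))
a=cv2.imread('pics/s3.png')[150:270,220:410]
cv2.imwrite('pics/z6.png',cv2.resize(a,None,fx=4,fy=4,interpolation=cv2.INTER_CUBIC))
```

```text
[0.5726 0.2384 0.0904] [0.05 0.8  0.37]
```

View pics/z6.png

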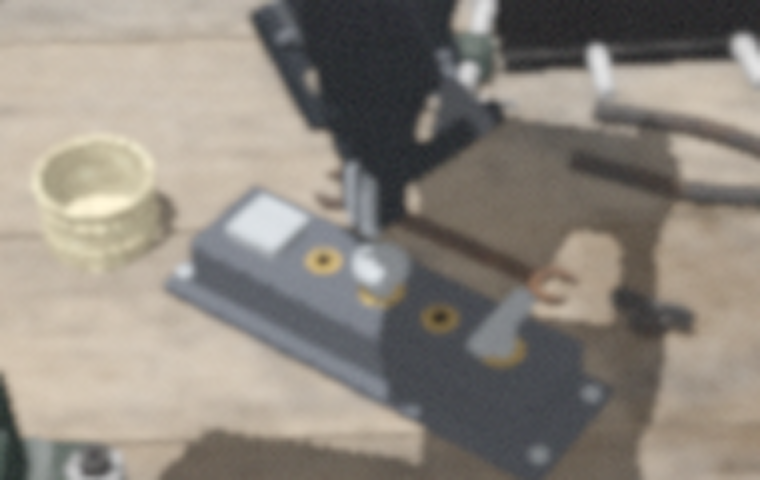

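The square head now lies flush on the block, at crop (266,222). The fingertip is above the round head at crop (380,267). I'll nudge 2 mm in -y and go down.

Call:
move_arm(
  series=[
    [[0,-0.002,-0.008,0,0,0,0],[0,0,-0.006,0,0,0,0],[0,0,-0.003,0,0,0,0],[0,0,-0.002,0,0,0,0],[0,0,-0.001,0,0,0,0],[0,0,-0.001,0,0,0,0],[0,0,-0.001,0,0,0,0],[0,0,-0.001,0,0,0,0],[0,0,-0.001,0,0,0,0]],
  ],
)

```text
clock: 6.1
position: [0.5725, 0.2357, 0.0668]
ee_rot: [0.0, 0.13, 0.992, 0.0]
contact_force: [-1.3, 0.5, 3.0]
width: -0.0001
```

Call:
move_arm(
  series=[
    [[0,0,-0.001,0,0,0,0],[0,0,-0.001,0,0,0,0],[0,0,-0.001,0,0,0,0],[0,0,-0.001,0,0,0,0]],
  ],
)

```text
clock: 6.43
position: [0.5725, 0.2357, 0.0626]
ee_rot: [0.0, 0.13, 0.992, 0.0]
contact_force: [-1.7, -0.8, 3.5]
width: -0.0003
```

Call:
move_arm(
  series=[
    [[0,0,-0.001,0,0,0,0],[0,0,-0.001,0,0,0,0],[0,0,-0.001,0,0,0,0],[0,0,-0.001,0,0,0,0],[0,0,-0.001,0,0,0,0],[0,0,-0.001,0,0,0,0]],
  ],
)

```text
clock: 6.93
position: [0.5725, 0.2356, 0.0563]
ee_rot: [0.0, 0.13, 0.992, 0.0]
contact_force: [-0.1, 0.6, 2.8]
width: 0.0002
```

Call:
move_arm(
  series=[
    [[0,0,-0.0005,0,0,0,0],[0,0,-0.0005,0,0,0,0]],
  ],
)

```text
clock: 7.1
position: [0.5724, 0.2357, 0.0553]
ee_rot: [0.0, 0.13, 0.992, 0.0]
contact_force: [-0.4, 0.9, 3.6]
width: 0.0001
```

Call:
move_arm(
  series=[
    [[0,0,-0.0005,0,0,0,0]],
  ],
)

```text
clock: 7.18
position: [0.5725, 0.2356, 0.055]
ee_rot: [0.0, 0.13, 0.992, 0.0]
contact_force: [-0.4, 0.6, 9.0]
width: 0.0003
```

Call:
move_arm(
  series=[
    [[0,0,-0.0005,0,0,0,0]],
  ],
)

```text
clock: 7.27
position: [0.5725, 0.2357, 0.055]
ee_rot: [0.0, 0.13, 0.992, 0.0]
contact_force: [-1.6, 0.1, 9.5]
width: 0.0001
```

Call:
move_arm(
  series=[
    [[0,0,0.004,0,0,0,0],[0,0,0.012,0,0,0,0],[0,0,0.02,0,0,0,0],[0,0,0,0,0,0,0],[-0.003,-0.022,0,0,0,0,0],[-0.003,-0.021,0,0,0,0,0],[-0.003,-0.021,0,0,0,0,0],[0,0,0,0,0,0,0],[0,0,0,0,0,0,0],[0,0,0,0,0,0,0]],
  ],
)

```text
clock: 8.1
position: [0.5632, 0.1719, 0.0898]
ee_rot: [-0.0, 0.13, 0.991, 0.0]
contact_force: [-0.3, -0.2, 0.1]
width: 0.0001
```

Run:
```python
from h import *
S=snap('scene','s4');s=manip.get_state();print(s['position'].round(4),s['contact_force'].round(2))
a=cv2.imread('pics/s4.png')[150:270,220:410]
cv2.imwrite('pics/z7.png',cv2.resize(a,None,fx=4,fy=4,interpolation=cv2.INTER_CUBIC))
```

```text
[0.5634 0.1722 0.0899] [ 0.75 -0.35 -0.31]
```

View pics/z7.png

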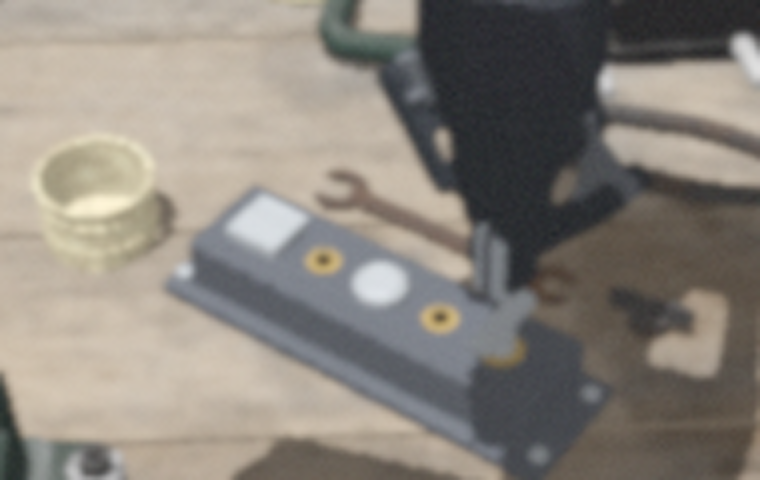

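The square and round heads are both flush on the block. The fingertip is above the bar at crop (505,320). Going down on the bar.

Call:
move_arm(
  series=[
    [[0,0,-0.008,0,0,0,0],[0,0,-0.006,0,0,0,0],[0,0,-0.003,0,0,0,0],[0,0,-0.002,0,0,0,0],[0,0,-0.001,0,0,0,0],[0,0,-0.001,0,0,0,0],[0,0,-0.001,0,0,0,0],[0,0,-0.001,0,0,0,0],[0,0,-0.001,0,0,0,0]],
  ],
)

```text
clock: 8.9
position: [0.5635, 0.1716, 0.0668]
ee_rot: [0.0, 0.13, 0.992, 0.0]
contact_force: [-1.0, 0.3, 3.2]
width: -0.0
```

Call:
move_arm(
  series=[
    [[0,0,-0.001,0,0,0,0],[0,0,-0.001,0,0,0,0],[0,0,-0.001,0,0,0,0],[0,0,-0.001,0,0,0,0]],
  ],
)

```text
clock: 9.23
position: [0.5635, 0.1716, 0.0625]
ee_rot: [0.0, 0.13, 0.992, 0.0]
contact_force: [-1.9, 0.7, 3.3]
width: 0.0004
```

Call:
move_arm(
  series=[
    [[0,0,-0.001,0,0,0,0],[0,0,-0.001,0,0,0,0],[0,0,-0.001,0,0,0,0],[0,0,-0.001,0,0,0,0],[0,0,-0.001,0,0,0,0],[0,0,-0.001,0,0,0,0]],
  ],
)

```text
clock: 9.73
position: [0.5635, 0.1717, 0.0563]
ee_rot: [0.0, 0.13, 0.992, 0.0]
contact_force: [-0.9, 0.7, 3.9]
width: -0.0001
```

Call:
move_arm(
  series=[
    [[0,0,-0.0005,0,0,0,0],[0,0,-0.0005,0,0,0,0]],
  ],
)

```text
clock: 9.9
position: [0.5635, 0.1716, 0.0553]
ee_rot: [0.0, 0.13, 0.992, 0.0]
contact_force: [-0.4, 0.4, 3.9]
width: 0.0002
```

Call:
move_arm(
  series=[
    [[0,0,-0.0005,0,0,0,0]],
  ],
)

```text
clock: 9.98
position: [0.5635, 0.1716, 0.055]
ee_rot: [0.0, 0.13, 0.992, 0.0]
contact_force: [-0.8, 0.0, 7.8]
width: -0.0002
```

Call:
move_arm(
  series=[
    [[0,0,-0.0005,0,0,0,0]],
  ],
)

```text
clock: 10.07
position: [0.5635, 0.1717, 0.055]
ee_rot: [0.0, 0.13, 0.992, 0.0]
contact_force: [-2.7, 0.0, 10.5]
width: -0.0
```

The bar is at its stop. I'm lifting away, high and back toward the start so both cameras can see.

Call:
move_arm(
  series=[
    [[0,0,0.004,0,0,0,0],[0,0,0.012,0,0,0,0],[0,0,0.03,0,0,0,0],[0,0,0.035,0,0,0,0],[0,0,0.035,0,0,0,0],[0,0,0.035,0,0,0,0],[0,0,0.035,0,0,0,0],[-0.03,0.018,0,0,0,0,0],[-0.03,0.02,0,0,0,0,0],[-0.03,0.02,0,0,0,0,0],[-0.03,0.02,0,0,0,0,0],[-0.03,0.02,0,0,0,0,0],[-0.03,0.02,0,0,0,0,0],[-0.03,0.02,0,0,0,0,0],[-0.03,0.02,0,0,0,0,0],[-0.03,0.03,0,0,0,0,0],[-0.02,0.03,0,0,0,0,0],[-0.02,0.03,0,0,0,0,0],[0,0.03,0,0,0,0,0],[0,0,0,0,0,0,0]],
  ],
)

```text
clock: 11.73
position: [0.2529, 0.4538, 0.2398]
ee_rot: [-0.0, 0.128, 0.992, 0.002]
contact_force: [0.5, -0.1, 0.7]
width: -0.0003
```

Run:
```python
from h import *
S=snap('scene','s5');T=snap('top','t5');s=manip.get_state();print(s['position'].round(4),s['contact_force'].round(2))
a=cv2.imread('pics/s5.png')[170:270,220:410];b=cv2.imread('pics/t5.png')[170:220+30,250:440]
b=cv2.imread('pics/t5.png')[170:220,250:440] if 0 else cv2.imread('pics/t5.png')[195:245,250:440]
cv2.imwrite('pics/z8.png',cv2.resize(np.vstack([a,b]),None,fx=4,fy=4,interpolation=cv2.INTER_CUBIC))
for n,A,B,(x,y,X,Y) in(('scene','scene0','s5',(225,180,400,260)),('top','top0','t5',(255,175,405,245))):
    d=cv2.absdiff(cv2.imread(f'pics/{A}.png'),cv2.imread(f'pics/{B}.png')).max(2)
    m=np.zeros_like(d);m[y:Y,x:X]=(d[y:Y,x:X]>30)
    k,l,st,c=cv2.connectedComponentsWithStats(m)
    print(n,[(q[4],cc.round(0)) for q,cc in zip(st[1:],c[1:]) if q[4]>5])
```

```text
[0.2533 0.4492 0.2394] [ 0.49 -1.09 -0.56]
scene [(np.int32(92), array([285., 198.])), (np.int32(135), array([287., 208.])), (np.int32(73), array([314., 214.])), (np.int32(88), array([315., 222.])), (np.int32(189), array([345., 233.])), (np.int32(229), array([229., 246.]))]
top [(np.int32(9), array([312., 208.])), (np.int32(51), array([269., 243.]))]
```

View pics/z8.png

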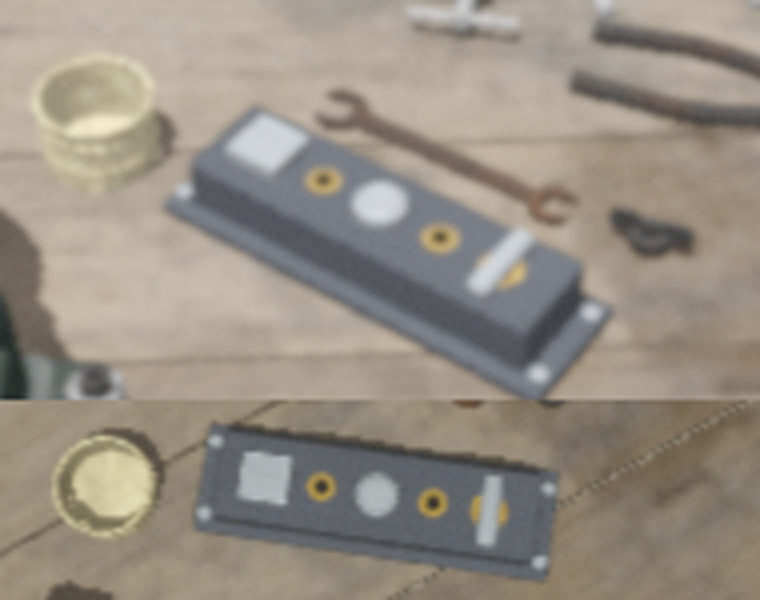

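All three heads lie flush, at crop (266,142), (380,203) and (502,262). Apart from the arm's shadow, only the pins changed, so the tin, spanner and wing nut are where they were. Handing in.

```bash
python3 -c "
from rig import manip
print(manip.sign_off())"
```

```text
the job is handed in; nothing more can be done
None
```

I pushed the three pins home with the closed fingertips, in the order asked: square, then round, then bar. I lifted straight off and clear of each pin before moving to the next, and handed in after about 12 s on the robot's clock.

- **Pushing:** each pin slid at about 3–4 N. At the stop the force rose to 9.5–11 N, with the tip at 44 mm, which is the fully-down height.
- **Last check:** the final pictures show all three heads flush on the block. Compared with the first pictures, only the pins and the arm's shadow changed around the jig, so the tin, spanner and wing nut had not moved.
- **Disagreements:**
  - The two cameras differed by about 3–5 mm on the head positions, so I used values between the two.
  - Heights worked out from both views came out 3–6 mm low, so I relied on the force and the TCP height instead.
  - The automatic head mask failed in the scene view, so I read those positions by eye.

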